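# Lock the glue turntable at its home slot

### The arm

A 6-joint arm with a two-finger parallel gripper is mounted at the origin on the work surface. World frame = base frame: x ahead of the robot, y to its left, z up, the work surface at z = 0. Lengths are in m, angles in degrees, forces in N, time in s.
With the tool pointing down it reaches from about 0.375 to 0.925 m from the base axis. Payload 5.7 kg.
Tool frame: the origin (TCP) lies midway between the tips of the shut fingers; the grasp point (between the pads) lies 19 mm behind it; z points along the fingers, y is the line along which they close (so a half turn about z gives the same grasp; the last joint's range is limited). The gripper opens to 88 mm and grips with 3 to 60 N. Pads are 20 mm wide; open, the fingers measure 115 mm over their backs; the gripper's body (75 mm by 178 mm) begins 61 mm behind the grasp point.
Start: joints at [66.744, 20.558, 86.54, -0, 72.909, -6.595], TCP at [0.172, 0.575, 0.189] pointing down, gripper open.
Joint ranges: [-170.27, 170.27], [-57.76, 135], [12.27, 136.19], [-55.21, 235.2], [11.17, 155.16], [-170.74, 170.74]. Speed limits (degrees/s): [136.94, 136.94, 180, 180, 180, 180].

### API

Orientations are given as a 3x3 rotation matrix whose columns are the frame's x, y, z axes.
In Python, from cell import get_state, read_camera, job_done gives the robot as it stands. The module is installed in compiled form; this text tells all that it offers.
- The arm moves only by the tool jog_arm, never from a script. Its argument "targets" is a list of rows, each an object with "dr": the turn, a rotation vector about the tool's x, y, z normalised to -1 to 1, where 1 is 360 degrees, a list of three; "linear": the shift along the tool's x, y, z normalised to -1 to 1, where 1 is 0.25 m, a list of three; "hand": the finger opening in mm, from 0 to 87.8. A call has 1 to 20 rows; each row is the pose to reach, as a shift and turn from the pose commanded when the call began, along the tool's axes at that moment, turning the shorter way round; what a row does not reach only later rows make up. A row lasts 1/12 s, in which the tool goes at most 41.7 mm and 7.16 degrees, less where a joint would pass 70% of its speed; a pose out of reach is approached as far as the arm can. A call with a number of a shift or a turn outside -1 to 1 is refused whole. A call with a gripper value outside its range is refused whole. The fingers move at their own pace and stop on an object; "newtons" is the grip in N (left out, the last holds). Time passes only in rows, so rows that repeat a pose let the fingers close. It gives the time, the measured TCP pose, the force, the opening and the grip force at its end, in the units of the state.
- get_state(): the state, without advancing time (a new reading comes with each control period).
- read_camera(name): name is "scene" or "top" or "wrist"; returns a dict with "pixels" (400x640x3 uint8, red, green, blue), "range_z" (400x640 float32, m along the optical axis (not along the pixel's ray), 0 where there is no reading), "intrinsics" (3x3 intrinsics, pixels), "world_to_cam" (4x4, takes a point from world to camera coordinates). Camera axes: x right, y up, looking along -z (the intrinsics and any distortion apply to the point x, -y, -z); pixel columns grow to the right and rows downward; lengths in m; the calibration is good to about 2 mm. A picture is of the moment at which its call begins.
- job_done(): hands the job in; it is judged then, once.
The state is a dict: "t": time; "joint_positions": joint angles; "qd": joint speeds; "effort": joint torques, N m; "position": TCP position; "tool_rot": TCP orientation; "contact_force": force on the tool from outside, world axes, zero at the start; "torque": the same for the moment, N m; "grip_width": finger opening in m; "grip_force": force on a finger pad.
Only numpy, scipy, OpenCV 4.12 (cv2) and the standard library are available. Lean on these libraries where they do the work, as an engineer would, in place of code of your own. Each camera call takes 0.05 s, during which the arm holds its last target. There are 200 camera calls.

### The job

Bring the glue turntable round by gently pushing its black knob sideways until the slot in its rim faces the locking bar, then push the bar's red pad until the bar is fully home in the slot, and move clear. Use fingertip pushes only: do not grip the knob or the bar's tab, leave the drive unit seated in its nest, and do not disturb the spare drive unit, the glue bottle or the cutters.

Things in the scene. Friction and masses are not known exactly. Their poses are not given: they have to be found in the camera images.
- fixture: the turntable's fixed base: a dark steel plate 200 x 210 x 12 mm centred under the disc, with a tongue 70 mm wide towards the bar. Origin on the disc's turning axis at bench height; z up; its y axis points from the axis towards the lock bar. It is bolted to the bench. On its y axis stands the bar's grey guide block with an aluminium cap: 44 mm wide, y 140 to 185 mm, top 49 mm above the bench, with a red line on top. The tongue reaches to y 205 mm
- turntable (a joint): angle of the disc, rad, counter-clockwise from above, 0 or any whole turn = slot exactly facing the bar. It turns freely without end, either way, against light bearing friction (about 0.12 N m, some 1.3 N at the knob) and stays where it is left
- slot (a point): the slot in the disc's rim: centre of the slot's mouth, 120 mm from the turning axis, at half the disc's thickness (36 mm above the bench). The disc is aluminium, 240 mm across and 12 mm thick, its top 42 mm above the bench. It has this one slot: 20 mm wide, parallel-sided, 30 mm deep from the rim, open above and below; a red line on the disc's top runs inwards from it
- gate (a point): fixed point on the base where the lock bar crosses the disc's rim, 120 mm from the turning axis, 36 mm above the bench; the slot is lined up when the point slot lies here
- nest (a point): centre of the disc's top face, on the turning axis, 42 mm above the bench, where the drive unit sits between three brass pins (8 mm across, 12 mm tall, on a circle of 48 mm radius)
- turn_knob: upright black round knob fixed on the disc's top, 18 mm across and 38 mm tall (top 80 mm above the bench), 95 mm from the turning axis, diametrically opposite the slot. Origin at the centre of its foot, on the disc's top. To be pushed sideways along its circle
- lock_bar (a joint): travel of the lock bar, m: 0 drawn right back, 0.040 fully home against its stop. It slides straight at the disc with about 3 N of friction and stays where it is left. At 0 the nose is 15 mm outside the rim; fully home it is 25 mm inside the slot. If the slot is not lined up the nose meets the solid rim and stops at about 0.015. The bar is 14 mm wide with a fully rounded nose, so it enters a slot up to about 4 mm out of line and centres it
- tab_plate: the bar's bent-up steel tail, 44 mm wide, 6 mm thick, standing from 31 to 81 mm above the bench. Origin at the middle of its lower edge. The red pad is fixed on its outer face
- push_pad: red pad on the outer face of the bar's tail (the face away from the disc): 38 mm wide, 42 mm tall, 6 mm thick, origin at its centre, 57 mm above the bench. It is pushed towards the disc; its pushed face lies 3 mm outside the origin. With the bar drawn right back the origin is 234 mm from the turning axis, with the bar home 194 mm
- driver: loudspeaker drive unit in work: black disc 86 mm across, 24 mm tall, tan and copper on top, about 180 g, loose in the nest on the disc. Origin at the centre of its underside. It must stay seated
- spare_driver: a second, equal drive unit (86 mm across, 24 mm tall) lying on the bench beside the base. Origin at the centre of its underside. Leave alone
- glue_bottle: white glue bottle with a green nozzle standing on the bench, 34 mm across, 97 mm tall. Origin at the centre of its underside. Leave alone
- cutters: side cutters with yellow handles lying on the bench, about 115 x 50 x 12 mm, x axis along them. Origin near their middle, at bench height. Leave alone
Mind the look-alikes: they are no part of the job. What is shaped like the driver but blue, green or purple is not meant.

How it is judged:
By the outcome, as a careful person would: the job done as asked, in the order asked, and still so for the second after the job is handed in, with the robot touching nothing.
It also fails if it takes over 58 s, if anything falls off the work surface, if the arm or the gripper's body presses on something with over 40 N, if the wrist force passes 120 N, or if a joint passes its speed limit or range.

## Working session

There is one attempt and no reset: what is moved stays moved. The work goes in short steps, Python scripts to look and compute and a tool call to move; the robot and the scene stay as the last step left them, time stands still between calls to the robot, and variables do not carry over. Pictures are saved under pics/ and viewed, at most 10 in all, crops included, and the job is handed in when it is done.

Besides the shell and the picture viewer there is one more tool, called after "Call:" as name([rows], argument=value, ...), one row to a line, values as JSON. jog_arm: Moves the arm, as the interface text tells. Scaled input: -1 to 1 covers 0.25 m each way for a shift and 360 degrees each way for a turn. Its arguments: {"type":"object","properties":{"targets":{"type":"array"},"newtons":{"type":"number"}},"required":["targets"]}

```bash
mkdir -p pics; cat > h.py <<'E'
import numpy as np, cv2
from cell import *
def cam(n):
    c=read_camera(n); return c
def pts(c):
    K=c["intrinsics"];Z=c["range_z"];v,u=np.mgrid[:400,:640]
    P=np.stack([(u-K[0,2])/K[0,0]*Z,-(v-K[1,2])/K[1,1]*Z,-Z],-1)
    T=np.linalg.inv(c["world_to_cam"]); return P@T[:3,:3].T+T[:3,3]
def save(c,n): cv2.imwrite("pics/"+n,c["pixels"][:,:,::-1])
E
python3 - <<'E'
from h import *
for n in ("top","scene"):
    c=cam(n); save(c,n+"1.png"); np.savez(n+"1.npz",P=pts(c),I=c["pixels"])
s=get_state(); print(s["t"],s["position"],s["tool_rot"],s["contact_force"],s["grip_width"])
E
```

```text
0.1 [0.17178338 0.5741994  0.1882978 ] [[-9.57999860e-01  2.86767958e-01 -6.37247917e-04]
 [ 2.86768610e-01  9.57998700e-01 -1.50149409e-03]
 [ 1.79902281e-04 -1.62117383e-03 -9.99998670e-01]] [-0.53188946 -1.05015166 -0.05243358] 0.08801633932749048
```

View pics/top1.png

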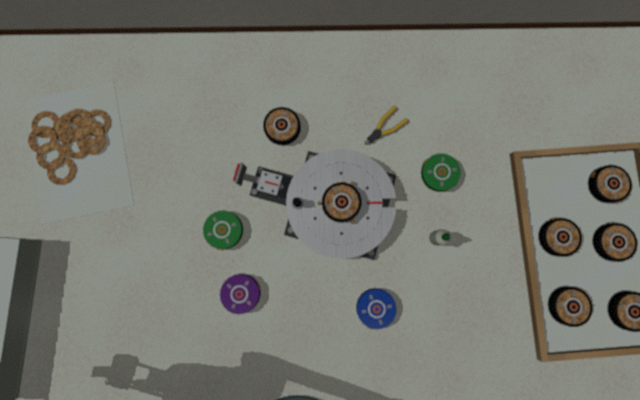

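View pics/scene1.png

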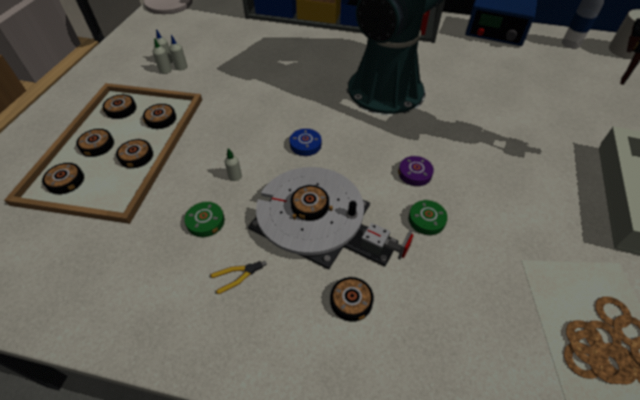

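The top view shows the disc centre at about (342,203), the slot with its red line at right (388,203), the knob at left (298,203) and the red pad at (238,172). The scene view agrees, with the knob beside the guide block. The disc needs about half a turn.

```bash
python3 - <<'E'
from h import *
d=np.load("top1.npz");P=d["P"];I=d["I"].astype(int)
roi=np.zeros((400,640),bool);roi[130:280,215:420]=1
Z=P[...,2]
def fitc(m):
    x=P[m][:,:2];c=cv2.findContours((m*255).astype(np.uint8),0,1)[0];c=max(c,key=cv2.contourArea)[:,0]
    q=P[c[:,1],c[:,0]]; return cv2.minEnclosingCircle(q[:,:2].astype(np.float32)), x.mean(0), m.sum()
print("bench z",np.median(Z[260:280,300:340]))
m=roi&(abs(Z-.042)<.004)
m=cv2.morphologyEx(m.astype(np.uint8),cv2.MORPH_OPEN,np.ones((3,3)))>0
n,l,st,ce=cv2.connectedComponentsWithStats(m.astype(np.uint8)); k=1+np.argmax(st[1:,4]); 
q=P[l==k]; 
cc=np.array(cv2.findContours((l==k).astype(np.uint8),0,1)[0][0])[:,0]; e=P[cc[:,1],cc[:,0]]
A=np.c_[2*e[:,:2],np.ones(len(e))]
w=np.ones(len(e),bool)
for _ in range(5):
    s=np.linalg.lstsq(A[w],(e[w,:2]**2).sum(1),rcond=None)[0];r=np.sqrt(s[2]+s[0]**2+s[1]**2);w=abs(np.hypot(*(e[:,:2]-s[:2]).T)-r)<.004
print("disc",s[:2],r,w.sum(),len(e)); C=s[:2]
red=roi&(I[...,0]>1.8*I[...,1])&(I[...,0]>1.8*I[...,2])&(I[...,0]>70)
n,l,st,ce=cv2.connectedComponentsWithStats(red.astype(np.uint8))
for i in range(1,n):
    if st[i,4]>4:
        p=np.median(P[l==i],0);dd=p[:2]-C;print("red",ce[i],st[i,4],p,np.hypot(*dd),np.degrees(np.arctan2(dd[1],dd[0])))
R=np.hypot(P[...,0]-C[0],P[...,1]-C[1])
k=roi&(R>.075)&(R<.115)&(Z>.07)&(Z<.09)
p=P[k].mean(0);dd=p[:2]-C;print("knob",k.sum(),p,np.hypot(*dd),np.degrees(np.arctan2(dd[1],dd[0])))
k=roi&(R<.045)&(Z>.055)&(Z<.08); print("driver",P[k].mean(0),k.sum())
# pad/tab
k=roi&(R>.19)&(R<.26)&(Z>.07)&(Z<.09);p=P[k].mean(0);dd=p[:2]-C;print("tab",k.sum(),p,np.hypot(*dd),np.degrees(np.arctan2(dd[1],dd[0])))
k=roi&(R>.14)&(R<.19)&(abs(Z-.049)<.004);p=P[k].mean(0);dd=p[:2]-C;print("cap",k.sum(),p,np.hypot(*dd),np.degrees(np.arctan2(dd[1],dd[0])))
for n,(u,v) in dict(spare=(282,125),greenL=(224,230),greenR=(441,172),purple=(240,294),blue=(377,309),bottle=(446,238),cut=(376,134)).items(): print(n,P[v,u])
E
```

```text
bench z -0.0014015920826936923
disc [ 0.5267472  -0.10238183] 0.11805976048302062 318 413
red [235.91304348 171.60869565] 23 [0.59077598 0.11860281 0.07708148] 0.23007368119131194 73.84141859788394
red [373.86956522 202.39130435] 23 [ 0.52661264 -0.17464766  0.04149481] 0.07226595060275187 -90.10668278529413
knob 58 [ 0.52706329 -0.00807953  0.07794708] 0.09430283234811569 89.8079518569715
driver [ 0.52624864 -0.10251575  0.06519033] 1265
tab 122 [0.59116378 0.11479175 0.07778233] 0.22652563436975254 73.47894109927861
cap 393 [0.57232062 0.05294653 0.04799839] 0.16187599555335874 73.64828466983677
spare [0.70606117 0.02615365 0.03005854]
greenL [0.47166046 0.15451857 0.02519392]
greenR [ 0.59379485 -0.32895193  0.02596801]
purple [0.33348987 0.11789457 0.02549536]
blue [ 0.29718413 -0.17652019  0.02464551]
bottle [ 0.44528741 -0.31416657  0.08900408]
cut [ 0.6877013  -0.18818311  0.01006879]
```

Measured: axis at (0.527, -0.102), bar direction 73.7°, knob at 90° (radius 94 mm) and slot at -90°. All sizes match the data. Plan: shut the fingers, come down behind the knob and push it counter-clockwise by about 163.7°, with the tool turning along with the disc.

Call:
jog_arm([
  {"dr": [0, 0, 0], "linear": [-0.8, -0.7, 0], "hand": 0},
  {"dr": [0, 0, 0], "linear": [-0.8, -0.7, 0], "hand": 0},
  {"dr": [0, 0, 0], "linear": [-0.8, -0.7, 0], "hand": 0},
  {"dr": [0, 0, 0], "linear": [-0.8, -0.7, 0], "hand": 0},
  {"dr": [0, 0, 0], "linear": [-0.8, -0.7, 0], "hand": 0},
  {"dr": [0, 0, 0], "linear": [-0.8, -0.7, 0], "hand": 0},
  {"dr": [0, 0, 0], "linear": [-0.8, -0.7, 0], "hand": 0},
  {"dr": [0, 0, 0], "linear": [-0.8, -0.7, 0], "hand": 0},
])

```text
t: 0.77
position: [0.3147, 0.3467, 0.1888]
tool_rot: [[-0.957, 0.29, -0.0], [0.29, 0.957, -0.002], [-0.0, -0.002, -1.0]]
contact_force: [0.7, 0.2, -0.0]
grip_width: 0.0379
grip_force: 0.0
```

Call:
jog_arm([
  {"dr": [0, 0, 0.25], "linear": [-0.8, -0.7, 0], "hand": 0},
  {"dr": [0, 0, 0.25], "linear": [-0.8, -0.7, 0], "hand": 0},
  {"dr": [0, 0, 0.25], "linear": [-0.8, -0.7, 0], "hand": 0},
  {"dr": [0, 0, 0.25], "linear": [-0.8, -0.7, 0], "hand": 0},
  {"dr": [0, 0, 0.25], "linear": [-0.8, -0.7, 0], "hand": 0},
  {"dr": [0, 0, 0.25], "linear": [-0.8, -0.7, 0], "hand": 0},
  {"dr": [0, 0, 0.25], "linear": [-0.8, -0.7, 0], "hand": 0},
  {"dr": [0, 0, 0.25], "linear": [-0.8, -0.7, 0], "hand": 0},
  {"dr": [0, 0, 0.25], "linear": [-0.8, -0.7, 0], "hand": 0},
  {"dr": [0, 0, 0.25], "linear": [-0.8, -0.7, 0], "hand": 0},
  {"dr": [0, 0, 0.25], "linear": [-0.8, -0.7, 0], "hand": 0},
  {"dr": [0, 0, 0.25], "linear": [-0.8, -0.7, 0], "hand": 0},
  {"dr": [0, 0, 0.25], "linear": [-0.8, -0.7, 0], "hand": 0},
  {"dr": [0, 0, 0.25], "linear": [-0.8, -0.7, 0], "hand": 0},
])

```text
t: 1.93
position: [0.4548, 0.1259, 0.1888]
tool_rot: [[0.288, 0.958, -0.001], [0.958, -0.288, 0.0], [0.0, -0.001, -1.0]]
contact_force: [0.2, 0.2, -1.1]
grip_width: 0.0002
grip_force: 0.0
```

```bash
cat >> h.py <<'E'
C=np.array([.5268,-.1024])
def goto(x,y,z,psi):
    """shift/turn in jog units to TCP x,y,z with tool y axis at yaw psi (deg), pointing down"""
    s=get_state();R=np.array(s["tool_rot"]);p=np.degrees(psi0(R))
    d=R.T@(np.array([x,y,z])-s["position"])
    a=np.radians(psi);Rd=np.array([[-np.sin(a),np.cos(a),0],[np.cos(a),np.sin(a),0],[0,0,-1]])
    r=cv2.Rodrigues(R.T@Rd)[0].ravel()
    print("t",s["t"],"pos",s["position"].round(4) if hasattr(s["position"],"round") else s["position"],"psi",round(p,2),"F",s["contact_force"],"j6",s["joint_positions"][5])
    print("lin",(d/.25).round(4),"dr",(r/2/np.pi).round(4))
def psi0(R): return np.arctan2(R[1,1],R[0,1])
E
python3 - <<'E'
from h import *
goto(.560,-.0076,.189,-90)
p0=np.array([.019,-.095])
for a in np.arange(2.5,51,2.5):
    t=np.radians(-a);c,s=np.cos(t),np.sin(t);print(a,((np.array([[c,-s],[s,c]])@p0-p0)/.25).round(3),round(-a/360,5))
E
```

```text
t 1.9333 pos [0.4548 0.1259 0.1888] psi -16.76 F [ 0.20119216  0.22586753 -1.06715722] j6 23.804406127012463
lin [-0.3897  0.5571 -0.0011] dr [-1.000e-04  0.000e+00  2.034e-01]
2.5 [-0.017 -0.003] -0.00694
5.0 [-0.033 -0.005] -0.01389
7.5 [-0.05  -0.007] -0.02083
10.0 [-0.067 -0.007] -0.02778
12.5 [-0.084 -0.007] -0.03472
15.0 [-0.101 -0.007] -0.04167
17.5 [-0.118 -0.005] -0.04861
20.0 [-0.135 -0.003] -0.05556
22.5 [-0.151 -0.   ] -0.0625
25.0 [-0.168  0.003] -0.06944
27.5 [-0.184  0.008] -0.07639
30.0 [-0.2    0.013] -0.08333
32.5 [-0.216  0.019] -0.09028
35.0 [-0.232  0.025] -0.09722
37.5 [-0.247  0.032] -0.10417
40.0 [-0.262  0.04 ] -0.11111
42.5 [-0.277  0.048] -0.11806
45.0 [-0.291  0.058] -0.125
47.5 [-0.305  0.067] -0.13194
50.0 [-0.318  0.078] -0.13889
```

Call:
jog_arm([
  {"dr": [0, 0, 0.203], "linear": [-0.39, 0.557, 0]},
  {"dr": [0, 0, 0.203], "linear": [-0.39, 0.557, 0]},
  {"dr": [0, 0, 0.203], "linear": [-0.39, 0.557, 0]},
  {"dr": [0, 0, 0.203], "linear": [-0.39, 0.557, 0]},
  {"dr": [0, 0, 0.203], "linear": [-0.39, 0.557, 0]},
  {"dr": [0, 0, 0.203], "linear": [-0.39, 0.557, 0]},
  {"dr": [0, 0, 0.203], "linear": [-0.39, 0.557, 0]},
  {"dr": [0, 0, 0.203], "linear": [-0.39, 0.557, 0]},
  {"dr": [0, 0, 0.203], "linear": [-0.39, 0.557, 0]},
  {"dr": [0, 0, 0.203], "linear": [-0.39, 0.557, 0]},
  {"dr": [0, 0, 0.203], "linear": [-0.39, 0.557, 0]},
  {"dr": [0, 0, 0.203], "linear": [-0.39, 0.557, 0]},
  {"dr": [0, 0, 0.203], "linear": [-0.39, 0.557, 0]},
  {"dr": [0, 0, 0.203], "linear": [-0.39, 0.557, 0.13]},
  {"dr": [0, 0, 0.203], "linear": [-0.39, 0.557, 0.26]},
  {"dr": [0, 0, 0.203], "linear": [-0.39, 0.557, 0.36]},
  {"dr": [0, 0, 0.203], "linear": [-0.39, 0.557, 0.46]},
  {"dr": [0, 0, 0.203], "linear": [-0.39, 0.557, 0.52]},
  {"dr": [0, 0, 0.203], "linear": [-0.39, 0.557, 0.52]},
])

```text
invalid input at $.targets[0]: expected keys dr, linear, hand
```

```bash
python3 - <<'E'
from h import *
goto(.5458,-.0074,.058,-90)
c=cam("scene");cv2.imwrite("pics/s2.png",cv2.resize(c["pixels"][140:290,200:460,::-1],None,fx=3,fy=3))
E
```

```text
t 1.9333 pos [0.4548 0.1259 0.1888] psi -16.76 F [ 0.20119216  0.22586753 -1.06715722] j6 23.804406127012463
lin [-0.4054  0.5028  0.5229] dr [-1.000e-04  0.000e+00  2.034e-01]
```

View pics/s2.png

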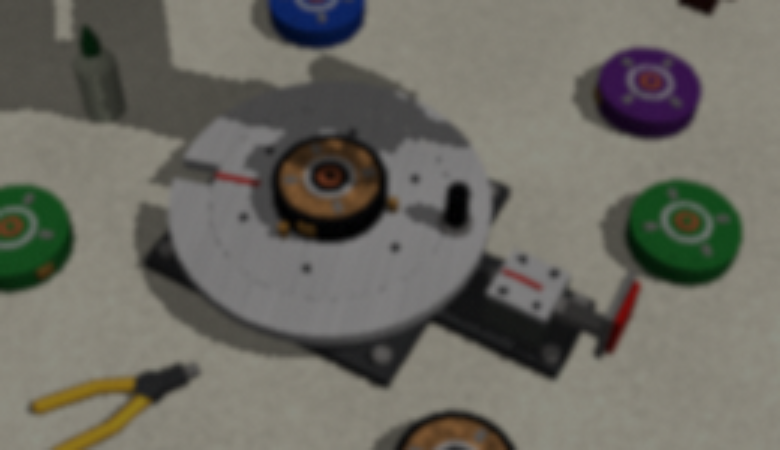

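The move was refused because "hand" was missing from the rows. The picture shows the untouched scene, with the knob at crop (457,205) and the pad at (623,315). I'm resending it with "hand".

Call:
jog_arm([
  {"dr": [0, 0, 0.203], "linear": [-0.39, 0.557, 0], "hand": 0},
  {"dr": [0, 0, 0.203], "linear": [-0.39, 0.557, 0], "hand": 0},
  {"dr": [0, 0, 0.203], "linear": [-0.39, 0.557, 0], "hand": 0},
  {"dr": [0, 0, 0.203], "linear": [-0.39, 0.557, 0], "hand": 0},
  {"dr": [0, 0, 0.203], "linear": [-0.39, 0.557, 0], "hand": 0},
  {"dr": [0, 0, 0.203], "linear": [-0.39, 0.557, 0], "hand": 0},
  {"dr": [0, 0, 0.203], "linear": [-0.39, 0.557, 0], "hand": 0},
  {"dr": [0, 0, 0.203], "linear": [-0.39, 0.557, 0], "hand": 0},
  {"dr": [0, 0, 0.203], "linear": [-0.39, 0.557, 0], "hand": 0},
  {"dr": [0, 0, 0.203], "linear": [-0.39, 0.557, 0], "hand": 0},
  {"dr": [0, 0, 0.203], "linear": [-0.39, 0.557, 0], "hand": 0},
  {"dr": [0, 0, 0.203], "linear": [-0.39, 0.557, 0], "hand": 0},
  {"dr": [0, 0, 0.203], "linear": [-0.39, 0.557, 0], "hand": 0},
  {"dr": [0, 0, 0.203], "linear": [-0.39, 0.557, 0.13], "hand": 0},
  {"dr": [0, 0, 0.203], "linear": [-0.39, 0.557, 0.26], "hand": 0},
  {"dr": [0, 0, 0.203], "linear": [-0.39, 0.557, 0.36], "hand": 0},
  {"dr": [0, 0, 0.203], "linear": [-0.39, 0.557, 0.46], "hand": 0},
  {"dr": [0, 0, 0.203], "linear": [-0.39, 0.557, 0.52], "hand": 0},
  {"dr": [0, 0, 0.203], "linear": [-0.39, 0.557, 0.52], "hand": 0},
])

```text
t: 3.57
position: [0.5574, -0.0079, 0.0557]
tool_rot: [[1.0, 0.007, -0.006], [0.007, -1.0, 0.001], [-0.006, -0.001, -1.0]]
contact_force: [0.4, -0.0, 0.1]
grip_width: 0.0008
grip_force: 0.0
```

```bash
python3 - <<'E'
from h import *
goto(.5458,-.0074,.058,-90)
c=cam("scene");cv2.imwrite("pics/s3.png",cv2.resize(c["pixels"][140:290,200:460,::-1],None,fx=3,fy=3))
E
```

```text
t 3.5667 pos [ 0.5574 -0.0079  0.0557] psi -89.61 F [ 0.43078905 -0.04465559  0.08401695] j6 81.69356349935302
lin [-0.0464 -0.0024 -0.0087] dr [-0.0001  0.001   0.0011]
```

View pics/s3.png

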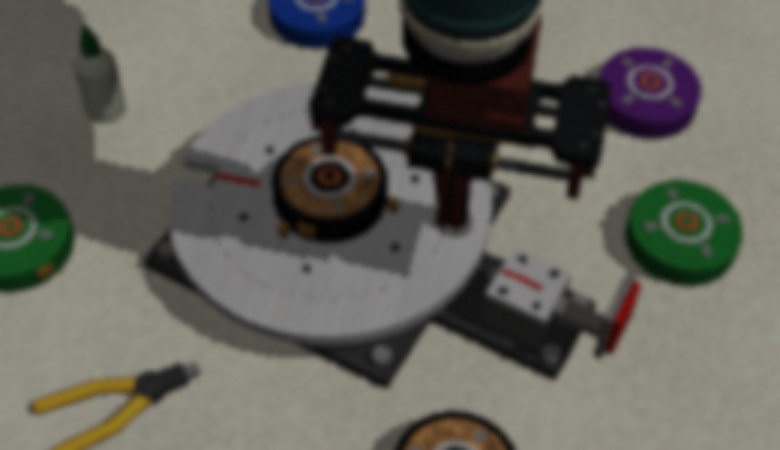

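The shut fingers stand beside the knob at crop (453,215), and the gripper's body is above the driver. I'll check the body's clearance in depth and approach to contact.

Call:
jog_arm([
  {"dr": [0, 0, 0], "linear": [-0.01, -0.001, 0], "hand": 0},
  {"dr": [0, 0, 0], "linear": [-0.02, -0.002, 0], "hand": 0},
  {"dr": [0, 0, 0], "linear": [-0.03, -0.002, 0], "hand": 0},
  {"dr": [0, 0, 0], "linear": [-0.04, -0.002, 0], "hand": 0},
  {"dr": [0, 0, 0], "linear": [-0.045, -0.002, -0.005], "hand": 0},
  {"dr": [0, 0, 0], "linear": [-0.045, -0.002, -0.005], "hand": 0},
])

```text
t: 4.12
position: [0.549, -0.0081, 0.0611]
tool_rot: [[1.0, 0.005, 0.001], [0.005, -1.0, -0.0], [0.001, 0.0, -1.0]]
contact_force: [0.4, -0.6, -0.4]
grip_width: 0.0002
grip_force: 0.0
```

```bash
python3 - <<'E'
from h import *
goto(.5458,-.0074,.058,-90)
P=pts(cam("scene"))
# gripper points over a region round the driver and beyond: lowest z above 0.07
q=P[150:215,295:420].reshape(-1,3);
for y0 in np.arange(-.12,.12,.02):
    k=(q[:,1]>y0)&(q[:,1]<y0+.02)&(q[:,2]>.085);print(round(y0,2),q[k][:,2].min().round(3) if k.any() else None)
E
```

```text
t 4.1167 pos [ 0.549  -0.0081  0.0611] psi -89.74 F [ 0.38769837 -0.64534488 -0.43422352] j6 81.68793841386193
lin [-0.0128 -0.003   0.0122] dr [ 0.     -0.0001  0.0007]
-0.12 None
-0.1 0.177
-0.08 0.178
-0.06 0.185
-0.04 0.148
-0.02 0.094
0.0 0.098
0.02 0.181
0.04 0.186
0.06 0.177
0.08 0.211
0.1 None
```

Call:
jog_arm([
  {"dr": [0, 0, 0], "linear": [-0.006, -0.003, 0.006], "hand": 0},
  {"dr": [0, 0, 0], "linear": [-0.012, -0.003, 0.012], "hand": 0},
  {"dr": [0, 0, -0.00694], "linear": [-0.029, -0.006, 0.012], "hand": 0},
  {"dr": [0, 0, -0.01389], "linear": [-0.045, -0.008, 0.012], "hand": 0},
  {"dr": [0, 0, -0.02083], "linear": [-0.062, -0.01, 0.012], "hand": 0},
  {"dr": [0, 0, -0.02778], "linear": [-0.079, -0.01, 0.012], "hand": 0},
  {"dr": [0, 0, -0.03472], "linear": [-0.096, -0.01, 0.012], "hand": 0},
  {"dr": [0, 0, -0.04167], "linear": [-0.113, -0.01, 0.012], "hand": 0},
  {"dr": [0, 0, -0.04861], "linear": [-0.13, -0.008, 0.012], "hand": 0},
  {"dr": [0, 0, -0.05556], "linear": [-0.147, -0.006, 0.012], "hand": 0},
])

```text
t: 5.0
position: [0.5119, -0.0067, 0.057]
tool_rot: [[0.937, 0.348, -0.0], [0.348, -0.937, -0.0], [-0.0, -0.0, -1.0]]
contact_force: [-0.0, -0.2, 0.5]
grip_width: 0.0004
grip_force: 0.0
```

```bash
cat >> h.py <<'E'
def look(n):
    c=cam("top");P=pts(c);I=c["pixels"].astype(int);cv2.imwrite("pics/"+n,cv2.resize(c["pixels"][130:280,215:420,::-1],None,fx=3,fy=3))
    red=(I[...,0]>1.8*I[...,1])&(I[...,0]>1.8*I[...,2])&(I[...,0]>50);red[:130]=0;red[280:]=0;red[:,:215]=0;red[:,420:]=0
    m,l,st,ce=cv2.connectedComponentsWithStats(red.astype(np.uint8))
    for i in range(1,m):
        if st[i,4]>4:
            p=np.median(P[l==i],0);d=p[:2]-C;print("red",ce[i].round(1),st[i,4],p.round(4),np.hypot(*d).round(4),np.degrees(np.arctan2(d[1],d[0])).round(2))
    R=np.hypot(P[...,0]-C[0],P[...,1]-C[1])
    k=(R<.05)&(P[...,2]>.055)&(P[...,2]<.08);print("driver",k.sum(),P[k].mean(0))
    k=(R>.08)&(R<.11)&(P[...,2]>.07)&(P[...,2]<.086)
    if k.sum()>5: d=P[k].mean(0)[:2]-C;print("knob?",k.sum(),np.hypot(*d),np.degrees(np.arctan2(d[1],d[0])))
E
python3 - <<'E'
from h import *
t=np.radians(110);r=np.array([np.cos(t),np.sin(t)]);q=np.array([-r[1],r[0]])
goto(*(C+.095*r-.019*q),.058,-70)
look("t4.png")
E
```

```text
t 5.0 pos [ 0.5119 -0.0067  0.057 ] psi -69.61 F [-0.00235348 -0.20771111  0.52120982] j6 61.131686462610176
lin [ 0.0012  0.0001 -0.0039] dr [-0.      0.0001  0.0011]
red [374.7 202.4] 23 [ 0.5265 -0.177   0.0417] 0.0746 -90.22
red [274.7 220.5] 26 [0.4737 0.0171 0.2594] 0.1308 113.97
driver 892 [ 0.52106863 -0.11098224  0.06509513]
```

```bash
python3 - <<'E'
from h import *
c=cam("scene");P=pts(c);cv2.imwrite("pics/s5.png",cv2.resize(c["pixels"][140:290,200:460,::-1],None,fx=3,fy=3))
look("t5.png")
w=cam("wrist");save(w,"w5.png")
E
```

```text
red [374.  202.4] 25 [ 0.5265 -0.1748  0.0414] 0.0724 -90.22
red [274.3 220.8] 25 [0.4736 0.017  0.2593] 0.1307 114.01
driver 888 [ 0.52111097 -0.11105728  0.06514701]
```

View pics/s5.png

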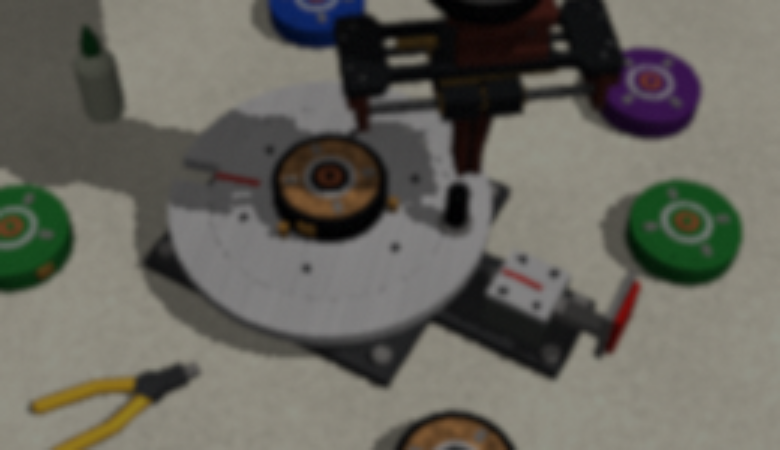

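View pics/w5.png

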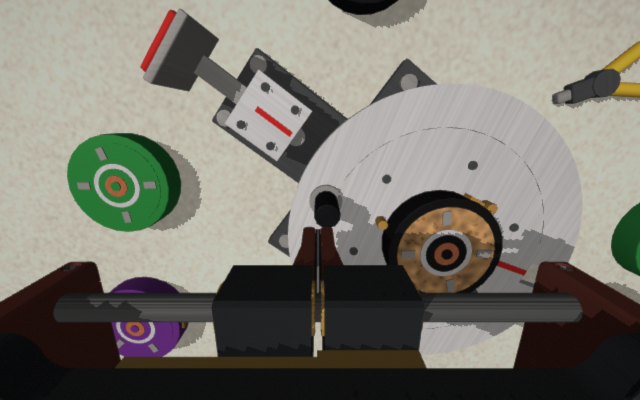

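The disc has not moved: the knob at crop (457,205) stands free in front of the fingers at (470,165), so the fingers are not where I assumed they were relative to the knob. I'll measure the fingertip in the cameras' own frame.

```bash
python3 - <<'E'
from h import *
s=get_state();print("tcp",s["position"])
c=cam("scene");P=pts(c)
for (u,v) in [(356,194),(357,190),(356,186),(357,180),(352,205),(352,212)]: print("scene",u,v,P[v,u].round(4),c["pixels"][v,u])
T=c["world_to_cam"]; K=c["intrinsics"]
p=T@np.r_[s["position"],1]; print("tcp projects scene",K[0,0]*p[0]/-p[2]+K[0,2],K[1,1]*-p[1]/-p[2]+K[1,2])
w=cam("wrist");Q=pts(w);p=w["world_to_cam"]@np.r_[s["position"],1];K=w["intrinsics"];print("tcp projects wrist",K[0,0]*p[0]/-p[2]+K[0,2],K[1,1]*-p[1]/-p[2]+K[1,2])
for (u,v) in [(327,215),(327,205),(308,245),(335,245),(445,255),(270,120),(165,40)]: print("wrist",u,v,Q[v,u].round(4),w["pixels"][v,u])
c=cam("top");P=pts(c);
k=(abs(P[...,0]-.51)<.09)&(abs(P[...,1]+.01)<.09)&(P[...,2]>.07);print("top",k.sum())
print(c["world_to_cam"].round(3).tolist())
E
```

```text
tcp [ 0.51240184 -0.00676827  0.05721521]
scene 356 194 [ 0.5213 -0.0021  0.1043] [16  7  6]
scene 357 190 [ 0.5211 -0.0009  0.1174] [17  7  6]
scene 356 186 [ 0.5239 -0.0035  0.1324] [16  9  6]
scene 357 180 [ 0.521  -0.003   0.1477] [8 4 5]
scene 352 205 [ 0.5329 -0.0069  0.08  ] [5 6 7]
scene 352 212 [ 0.5347 -0.0053  0.0582] [1 2 3]
tcp projects scene 353.215897133846 204.26348544686692
tcp projects wrist 317.53814732776624 223.8660783410678
wrist 327 215 [ 0.5288 -0.0074  0.0797] [19 19 20]
wrist 327 205 [ 0.5352 -0.005   0.0792] [15 14 15]
wrist 308 245 [0.5215 0.0021 0.1173] [45 21 16]
wrist 335 245 [ 0.4938 -0.0292  0.0413] [167 163 162]
wrist 445 255 [ 0.526  -0.1021  0.0685] [12 11 13]
wrist 270 120 [0.5717 0.0509 0.0495] [181  37  31]
wrist 165 40 [0.5944 0.1144 0.0793] [148 144 140]
top 15130
[[-0.015, -1.0, 0.004, -0.061], [0.992, -0.015, 0.127, -0.544], [-0.127, 0.006, 0.992, -0.885], [0.0, 0.0, 0.0, 1.0]]
```

```bash
python3 - <<'E'
from h import *
w=cam("wrist");Q=pts(w);R=np.array(get_state()["tool_rot"]);t=np.array(get_state()["position"])
L=(Q-t)@R   # in tool axes
for u in (304,309,313,324,329,334):
  print(u,[(v,*(L[v,u]*1000).round(0).astype(int)) for v in range(222,262,5)])
k=(abs(L[...,0])<.03)&(abs(L[...,1])<.03)&(L[...,2]>-.075)&(w["pixels"][...,0].astype(int)>1.4*w["pixels"][...,1])
print(k.sum(),(L[k].max(0)*1000).round(1),(L[k].min(0)*1000).round(1))
c=cv2.resize(w["pixels"][170:280,260:400,::-1],None,fx=5,fy=5);cv2.imwrite("pics/w6.png",c)
E
```

```text
304 [(222, np.int64(-5), np.int64(-11), np.int64(16)), (227, np.int64(-9), np.int64(-11), np.int64(15)), (232, np.int64(11), np.int64(-8), np.int64(-41)), (237, np.int64(11), np.int64(-8), np.int64(-49)), (242, np.int64(11), np.int64(-8), np.int64(-56)), (247, np.int64(11), np.int64(-7), np.int64(-61)), (252, np.int64(11), np.int64(-7), np.int64(-67)), (257, np.int64(11), np.int64(-7), np.int64(-73))]
309 [(222, np.int64(-4), np.int64(-7), np.int64(15)), (227, np.int64(11), np.int64(-5), np.int64(-34)), (232, np.int64(12), np.int64(-5), np.int64(-43)), (237, np.int64(11), np.int64(-5), np.int64(-50)), (242, np.int64(11), np.int64(-5), np.int64(-56)), (247, np.int64(12), np.int64(-5), np.int64(-63)), (252, np.int64(12), np.int64(-4), np.int64(-68)), (257, np.int64(11), np.int64(-4), np.int64(-73))]
313 [(222, np.int64(-5), np.int64(-4), np.int64(15)), (227, np.int64(11), np.int64(-3), np.int64(-34)), (232, np.int64(11), np.int64(-3), np.int64(-42)), (237, np.int64(11), np.int64(-3), np.int64(-50)), (242, np.int64(11), np.int64(-3), np.int64(-56)), (247, np.int64(12), np.int64(-3), np.
[... 650 characters left out ...]
nt64(-42)), (237, np.int64(12), np.int64(6), np.int64(-50)), (242, np.int64(11), np.int64(6), np.int64(-56)), (247, np.int64(11), np.int64(6), np.int64(-62)), (252, np.int64(11), np.int64(6), np.int64(-68)), (257, np.int64(12), np.int64(5), np.int64(-73))]
334 [(222, np.int64(10), np.int64(11), np.int64(-22)), (227, np.int64(-9), np.int64(13), np.int64(15)), (232, np.int64(-13), np.int64(13), np.int64(15)), (237, np.int64(-18), np.int64(14), np.int64(15)), (242, np.int64(11), np.int64(9), np.int64(-55)), (247, np.int64(11), np.int64(9), np.int64(-62)), (252, np.int64(12), np.int64(8), np.int64(-68)), (257, np.int64(11), np.int64(8), np.int64(-73))]
898 [ 12.2  10.1 -21.9] [  7.  -10.8 -75. ]
```

View pics/w6.png

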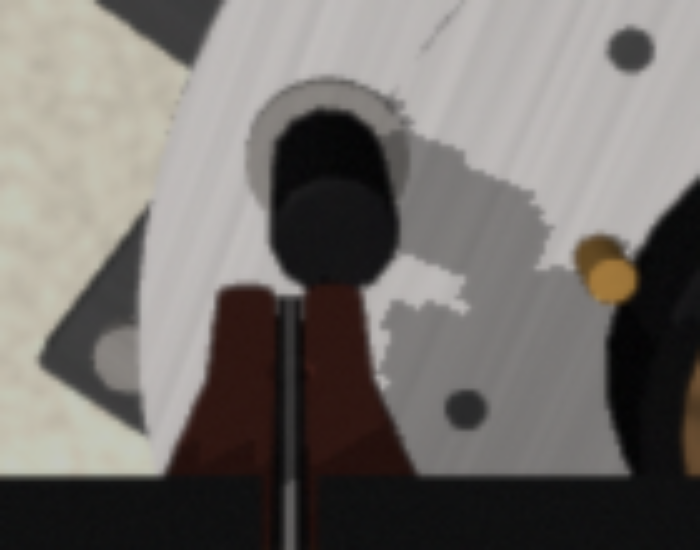

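The wrist view settles it: the fingertips at crop (245,290) end about 33 mm behind the reported TCP, so their true height was about 90 mm and they passed over the knob top (320,230) without touching. I'll go back over the same path, then descend further and watch the force.

```bash
python3 - <<'E'
from h import *
goto(.560,-.0076,.065,-90)
E
```

```text
t 5.4 pos [ 0.5127 -0.0068  0.0573] psi -69.77 F [ 0.07728921 -0.40852142 -0.01346603] j6 61.301119044412694
lin [ 0.1765  0.0684 -0.0308] dr [ 0.     -0.      0.0562]
```

Call:
jog_arm([
  {"dr": [0, 0, 0], "linear": [0, 0, -0.06], "hand": 0},
  {"dr": [0, 0, 0.014], "linear": [0.044, 0.017, -0.06], "hand": 0},
  {"dr": [0, 0, 0.028], "linear": [0.09, 0.035, -0.06], "hand": 0},
  {"dr": [0, 0, 0.042], "linear": [0.135, 0.052, -0.06], "hand": 0},
  {"dr": [0, 0, 0.056], "linear": [0.18, 0.069, -0.06], "hand": 0},
  {"dr": [0, 0, 0.056], "linear": [0.18, 0.069, -0.03], "hand": 0},
  {"dr": [0, 0, 0.056], "linear": [0.18, 0.069, 0], "hand": 0},
  {"dr": [0, 0, 0.056], "linear": [0.18, 0.069, 0.03], "hand": 0},
  {"dr": [0, 0, 0.056], "linear": [0.18, 0.069, 0.04], "hand": 0},
])

```text
t: 6.15
position: [0.5581, -0.0071, 0.0454]
tool_rot: [[1.0, 0.003, -0.004], [0.003, -1.0, 0.0], [-0.004, -0.0, -1.0]]
contact_force: [0.2, -0.1, -1.3]
grip_width: 0.0007
grip_force: 0.0
```

Call:
jog_arm([
  {"dr": [0, 0, 0], "linear": [0, 0, 0.02], "hand": 0},
  {"dr": [0, 0, 0], "linear": [0, 0, 0.03], "hand": 0},
  {"dr": [0, 0, 0], "linear": [0, 0, 0.04], "hand": 0},
  {"dr": [0, 0, 0], "linear": [0, 0, 0.04], "hand": 0},
])

```text
t: 6.48
position: [0.56, -0.0073, 0.0368]
tool_rot: [[1.0, 0.002, -0.001], [0.002, -1.0, 0.0], [-0.001, -0.0, -1.0]]
contact_force: [0.1, 0.8, 0.8]
grip_width: 0.0003
grip_force: 0.0
```

```bash
cat >> h.py <<'E'
def tips():
    w=cam("wrist");Q=pts(w);s=get_state();L=(Q-s["position"])@np.array(s["tool_rot"])
    I=w["pixels"].astype(int)
    k=(abs(L[...,0]-.01)<.005)&(abs(L[...,1])<.012)&(L[...,2]<.03)&(L[...,2]>-.075)&(I[...,0]>1.4*I[...,1])
    v,u=np.nonzero(k);print("tip rel TCP z mm",np.percentile(L[k][:,2]*1000,[99,100]).round(1),"world z",np.percentile(Q[k][:,2]*1000,[0,1]).round(1),"v",v.min(),k.sum())
    return w
E
python3 - <<'E'
from h import *
goto(.549,-.0074,.025,-90);tips()
E
```

```text
t 6.4833 pos [ 0.56   -0.0073  0.0368] psi -89.89 F [0.06254241 0.80306979 0.78288276] j6 82.07789525858318
lin [-0.044   0.0002  0.0474] dr [-0.      0.0001  0.0003]
tip rel TCP z mm [-35.4 -34.7] world z [71.8 72.5] v 228 893
```

Confirmed: the reported TCP is below the disc top with no contact, and the tips are at about 71 mm. I'll go 12 mm lower, touch the knob and start the arc.

Call:
jog_arm([
  {"dr": [0, 0, 0], "linear": [0, 0, 0.03], "hand": 0},
  {"dr": [0, 0, 0], "linear": [-0.01, 0, 0.048], "hand": 0},
  {"dr": [0, 0, 0], "linear": [-0.02, 0, 0.048], "hand": 0},
  {"dr": [0, 0, 0], "linear": [-0.03, 0, 0.048], "hand": 0},
  {"dr": [0, 0, 0], "linear": [-0.04, 0, 0.048], "hand": 0},
  {"dr": [0, 0, 0], "linear": [-0.048, 0, 0.048], "hand": 0},
  {"dr": [0, 0, 0], "linear": [-0.056, 0, 0.048], "hand": 0},
  {"dr": [0, 0, 0], "linear": [-0.056, 0, 0.048], "hand": 0},
])

```text
t: 7.2
position: [0.5464, -0.0074, 0.0256]
tool_rot: [[1.0, 0.002, 0.0], [0.002, -1.0, -0.0], [0.0, 0.0, -1.0]]
contact_force: [-0.3, -0.1, -0.2]
grip_width: 0.0004
grip_force: 0.1
```

Call:
jog_arm([
  {"dr": [0, 0, -0.00694], "linear": [-0.017, -0.003, 0], "hand": 0},
  {"dr": [0, 0, -0.01389], "linear": [-0.033, -0.005, 0], "hand": 0},
  {"dr": [0, 0, -0.02083], "linear": [-0.05, -0.007, 0], "hand": 0},
  {"dr": [0, 0, -0.02778], "linear": [-0.067, -0.007, 0], "hand": 0},
])

```text
t: 7.53
position: [0.5307, -0.0055, 0.0257]
tool_rot: [[0.984, 0.177, 0.002], [0.177, -0.984, 0.0], [0.002, 0.0, -1.0]]
contact_force: [1.3, 1.8, -0.2]
grip_width: 0.0005
grip_force: 0.9
```

```bash
cat >> h.py <<'E'
def arc(th,z=.0245,off=.019):
    t=np.radians(th);r=np.array([np.cos(t),np.sin(t)]);q=np.array([-r[1],r[0]]);goto(*(C+.095*r-off*q),z,th-180)
E
python3 - <<'E'
from h import *
arc(100);look("t6.png");tips()
E
```

```text
t 7.5333 pos [ 0.5307 -0.0055  0.0257] psi -79.78 F [ 1.29771813  1.81242741 -0.22414721] j6 71.6965101714342
lin [-0.0065 -0.001   0.0047] dr [ 0.     -0.0003  0.0006]
red [373.2 196.7] 15 [ 0.5379 -0.1753  0.0412] 0.0737 -81.31
red [272.4 209.1] 23 [0.4963 0.0243 0.2275] 0.1303 103.52
driver 943 [ 0.52116901 -0.10936645  0.06515095]
tip rel TCP z mm [-36.  -34.6] world z [60.  61.4] v 228 896
```

The disc now follows (slot at -81.3°). I'll continue in identical 50° arcs.

Call:
jog_arm([
  {"dr": [0, 0, -0.00694], "linear": [-0.017, -0.003, 0], "hand": 0},
  {"dr": [0, 0, -0.01389], "linear": [-0.033, -0.005, 0], "hand": 0},
  {"dr": [0, 0, -0.02083], "linear": [-0.05, -0.007, 0], "hand": 0},
  {"dr": [0, 0, -0.02778], "linear": [-0.067, -0.007, 0], "hand": 0},
  {"dr": [0, 0, -0.03472], "linear": [-0.084, -0.007, 0], "hand": 0},
  {"dr": [0, 0, -0.04167], "linear": [-0.101, -0.007, 0], "hand": 0},
  {"dr": [0, 0, -0.04861], "linear": [-0.118, -0.005, 0], "hand": 0},
  {"dr": [0, 0, -0.05556], "linear": [-0.135, -0.003, 0], "hand": 0},
  {"dr": [0, 0, -0.0625], "linear": [-0.151, 0, 0], "hand": 0},
  {"dr": [0, 0, -0.06944], "linear": [-0.168, 0.003, 0], "hand": 0},
  {"dr": [0, 0, -0.07639], "linear": [-0.184, 0.008, 0], "hand": 0},
  {"dr": [0, 0, -0.08333], "linear": [-0.2, 0.013, 0], "hand": 0},
  {"dr": [0, 0, -0.09028], "linear": [-0.216, 0.019, 0], "hand": 0},
  {"dr": [0, 0, -0.09722], "linear": [-0.232, 0.025, 0], "hand": 0},
  {"dr": [0, 0, -0.10417], "linear": [-0.247, 0.032, 0], "hand": 0},
  {"dr": [0, 0, -0.11111], "linear": [-0.262, 0.04, 0], "hand": 0},
  {"dr": [0, 0, -0.11806], "linear": [-0.277, 0.048, 0], "hand": 0},
  {"dr": [0, 0, -0.125], "linear": [-0.291, 0.058, 0], "hand": 0},
  {"dr": [0, 0, -0.13194], "linear": [-0.305, 0.067, 0], "hand": 0},
  {"dr": [0, 0, -0.13889], "linear": [-0.318, 0.078, 0], "hand": 0},
])

```text
t: 9.3
position: [0.4545, -0.0385, 0.0254]
tool_rot: [[0.498, 0.867, -0.001], [0.867, -0.498, 0.001], [0.0, -0.001, -1.0]]
contact_force: [-0.8, 2.1, 1.1]
grip_width: 0.0006
grip_force: 1.0
```

```bash
python3 - <<'E'
from h import *
arc(150);look("t7.png")
E
```

```text
t 9.3 pos [ 0.4545 -0.0385  0.0254] psi -29.88 F [-0.84901754  2.14415383  1.07986782] j6 16.304965211398663
lin [-0.0007 -0.0017  0.0035] dr [-0.0001 -0.      0.0003]
red [236.  171.7] 23 [0.5924 0.119  0.0758] 0.2309 73.51
red [356.7 173.6] 17 [ 0.5896 -0.1395  0.0413] 0.0729 -30.56
driver 398 [ 0.54866435 -0.11237198  0.06508938]
```

Call:
jog_arm([
  {"dr": [0, 0, -0.00694], "linear": [-0.017, -0.003, 0], "hand": 0},
  {"dr": [0, 0, -0.01389], "linear": [-0.033, -0.005, 0], "hand": 0},
  {"dr": [0, 0, -0.02083], "linear": [-0.05, -0.007, 0], "hand": 0},
  {"dr": [0, 0, -0.02778], "linear": [-0.067, -0.007, 0], "hand": 0},
  {"dr": [0, 0, -0.03472], "linear": [-0.084, -0.007, 0], "hand": 0},
  {"dr": [0, 0, -0.04167], "linear": [-0.101, -0.007, 0], "hand": 0},
  {"dr": [0, 0, -0.04861], "linear": [-0.118, -0.005, 0], "hand": 0},
  {"dr": [0, 0, -0.05556], "linear": [-0.135, -0.003, 0], "hand": 0},
  {"dr": [0, 0, -0.0625], "linear": [-0.151, 0, 0], "hand": 0},
  {"dr": [0, 0, -0.06944], "linear": [-0.168, 0.003, 0], "hand": 0},
  {"dr": [0, 0, -0.07639], "linear": [-0.184, 0.008, 0], "hand": 0},
  {"dr": [0, 0, -0.08333], "linear": [-0.2, 0.013, 0], "hand": 0},
  {"dr": [0, 0, -0.09028], "linear": [-0.216, 0.019, 0], "hand": 0},
  {"dr": [0, 0, -0.09722], "linear": [-0.232, 0.025, 0], "hand": 0},
  {"dr": [0, 0, -0.10417], "linear": [-0.247, 0.032, 0], "hand": 0},
  {"dr": [0, 0, -0.11111], "linear": [-0.262, 0.04, 0], "hand": 0},
  {"dr": [0, 0, -0.11806], "linear": [-0.277, 0.048, 0], "hand": 0},
  {"dr": [0, 0, -0.125], "linear": [-0.291, 0.058, 0], "hand": 0},
  {"dr": [0, 0, -0.13194], "linear": [-0.305, 0.067, 0], "hand": 0},
  {"dr": [0, 0, -0.13889], "linear": [-0.318, 0.078, 0], "hand": 0},
])

```text
t: 11.02
position: [0.4316, -0.1173, 0.0253]
tool_rot: [[-0.343, 0.939, -0.001], [0.939, 0.343, 0.001], [0.001, -0.001, -1.0]]
contact_force: [-1.3, 1.6, 1.1]
grip_width: 0.0003
grip_force: 0.9
```

```bash
python3 - <<'E'
from h import *
arc(200);look("t8.png")
E
```

```text
t 11.0167 pos [ 0.4316 -0.1173  0.0253] psi 20.09 F [-1.33517223  1.57604726  1.08895296] j6 -44.14283977065276
lin [ 0.0018 -0.0017  0.0032] dr [-0.0002 -0.0001  0.0002]
red [235.9 171.7] 22 [0.592  0.1187 0.077 ] 0.2305 73.57
red [328.5 172.4] 18 [ 0.5936 -0.0769  0.0411] 0.0715 20.9
driver 455 [ 0.54685229 -0.10122881  0.06499724]
```

Call:
jog_arm([
  {"dr": [0, 0, -0.00694], "linear": [-0.017, -0.003, 0], "hand": 0},
  {"dr": [0, 0, -0.01389], "linear": [-0.033, -0.005, 0], "hand": 0},
  {"dr": [0, 0, -0.02083], "linear": [-0.05, -0.007, 0], "hand": 0},
  {"dr": [0, 0, -0.02778], "linear": [-0.067, -0.007, 0], "hand": 0},
  {"dr": [0, 0, -0.03472], "linear": [-0.084, -0.007, 0], "hand": 0},
  {"dr": [0, 0, -0.04167], "linear": [-0.101, -0.007, 0], "hand": 0},
  {"dr": [0, 0, -0.04861], "linear": [-0.118, -0.005, 0], "hand": 0},
  {"dr": [0, 0, -0.05556], "linear": [-0.135, -0.003, 0], "hand": 0},
  {"dr": [0, 0, -0.0625], "linear": [-0.151, 0, 0], "hand": 0},
  {"dr": [0, 0, -0.06944], "linear": [-0.168, 0.003, 0], "hand": 0},
  {"dr": [0, 0, -0.07639], "linear": [-0.184, 0.008, 0], "hand": 0},
  {"dr": [0, 0, -0.08333], "linear": [-0.2, 0.013, 0], "hand": 0},
  {"dr": [0, 0, -0.09028], "linear": [-0.216, 0.019, 0], "hand": 0},
  {"dr": [0, 0, -0.09722], "linear": [-0.232, 0.025, 0], "hand": 0},
  {"dr": [0, 0, -0.10417], "linear": [-0.247, 0.032, 0], "hand": 0},
  {"dr": [0, 0, -0.11111], "linear": [-0.262, 0.04, 0], "hand": 0},
  {"dr": [0, 0, -0.11806], "linear": [-0.277, 0.048, 0], "hand": 0},
  {"dr": [0, 0, -0.125], "linear": [-0.291, 0.058, 0], "hand": 0},
  {"dr": [0, 0, -0.13], "linear": [-0.3, 0.063, 0], "hand": 0},
  {"dr": [0, 0, -0.13], "linear": [-0.3, 0.063, 0], "hand": 0},
])

```text
t: 12.73
position: [0.4733, -0.1828, 0.0253]
tool_rot: [[-0.919, 0.394, 0.0], [0.394, 0.919, -0.0], [-0.0, -0.0, -1.0]]
contact_force: [0.9, -0.6, 0.1]
grip_width: 0.0004
grip_force: 0.0
```

```bash
cat >> h.py <<'E'
def line():
    """slot angle and bar angle by line fits of the red marks in the top view at known heights"""
    c=cam("top");K=c["intrinsics"];T=np.linalg.inv(c["world_to_cam"]);I=c["pixels"].astype(float)
    P=pts(c);ex=np.clip(I[...,0]-np.maximum(I[...,1],I[...,2])-8,0,None)
    for nm,lo,hi,h in (("slot",.05,.095,.042),("guide",.145,.18,.049)):
        v,u=np.mgrid[:400,:640];d=np.stack([(u-K[0,2])/K[0,0],-(v-K[1,2])/K[1,1],-np.ones(u.shape)],-1)@T[:3,:3].T
        q=T[:3,3]+d*((h-T[2,3])/d[...,2])[...,None];D=q[...,:2]-C;r=np.hypot(D[...,0],D[...,1])
        w=ex*(r>lo)*(r<hi)*(abs(P[...,2]-h)<.01)
        if w.sum()>0:
            m=(D*w[...,None]).sum((0,1))/w.sum();print(nm,(w>0).sum(),"r",np.hypot(*m).round(4),"ang",np.degrees(np.arctan2(m[1],m[0])).round(2))
E
python3 - <<'E'
from h import *
arc(250);look("t9.png");line()
E
```

```text
t 12.7333 pos [ 0.4733 -0.1828  0.0253] psi 66.82 F [ 0.90406178 -0.59314047  0.12705719] j6 -95.71600689788555
lin [-0.0154 -0.0039  0.0032] dr [-0.      0.0001 -0.0088]
red [235.9 171.7] 22 [0.5917 0.1191 0.0768] 0.2308 73.66
red [310.1 191.1] 16 [ 0.5527 -0.0369  0.0415] 0.0704 68.42
driver 781 [ 0.53196236 -0.09049745  0.06510002]
slot 67 r 0.0714 ang 68.59
guide 47 r 0.1581 ang 73.64
```

Call:
jog_arm([
  {"dr": [0, 0, -0.003], "linear": [-0.007, -0.001, 0], "hand": 0},
  {"dr": [0, 0, -0.006], "linear": [-0.014, -0.002, 0], "hand": 0},
  {"dr": [0, 0, -0.009], "linear": [-0.021, -0.003, 0], "hand": 0},
  {"dr": [0, 0, -0.011], "linear": [-0.027, -0.004, 0], "hand": 0},
  {"dr": [0, 0, -0.013], "linear": [-0.031, -0.005, 0], "hand": 0},
  {"dr": [0, 0, -0.013], "linear": [-0.031, -0.005, 0], "hand": 0},
])

```text
t: 13.33
position: [0.4797, -0.1868, 0.0253]
tool_rot: [[-0.949, 0.315, 0.0], [0.315, 0.949, -0.0], [-0.0, -0.0, -1.0]]
contact_force: [-1.0, 0.9, 0.2]
grip_width: 0.0002
grip_force: 0.2
```

```bash
python3 - <<'E'
from h import *
arc(253.7);line()
E
```

```text
t 13.3333 pos [ 0.4797 -0.1868  0.0253] psi 71.62 F [-0.95956299  0.88608821  0.22689934] j6 -100.58932976790746
lin [-0.0103 -0.0027  0.0032] dr [-0.      0.     -0.0058]
slot 71 r 0.071 ang 72.96
guide 47 r 0.158 ang 73.64
```

Call:
jog_arm([
  {"dr": [0, 0, -0.0015], "linear": [-0.004, 0, 0], "hand": 0},
  {"dr": [0, 0, -0.0015], "linear": [-0.004, 0, 0], "hand": 0},
  {"dr": [0, 0, -0.0015], "linear": [-0.004, 0, 0], "hand": 0},
  {"dr": [0, 0, 0], "linear": [0.03, 0, 0], "hand": 0},
  {"dr": [0, 0, 0], "linear": [0.06, 0, 0], "hand": 0},
  {"dr": [0, 0, 0], "linear": [0.06, 0, -0.1], "hand": 0},
  {"dr": [0, 0, 0], "linear": [0.06, 0, -0.25], "hand": 0},
  {"dr": [0, 0, 0], "linear": [0.06, 0, -0.4], "hand": 0},
  {"dr": [0, 0, 0], "linear": [0.06, 0, -0.4], "hand": 0},
])

```text
t: 14.13
position: [0.4686, -0.1838, 0.1314]
tool_rot: [[-0.949, 0.316, 0.009], [0.316, 0.949, -0.005], [-0.01, -0.002, -1.0]]
contact_force: [1.2, -0.2, 0.7]
grip_width: 0.0005
grip_force: 0.0
```

```bash
python3 - <<'E'
from h import *
line();look("t10.png")
a=np.radians(73.65);u=np.array([np.cos(a),np.sin(a)])
goto(*(C+.275*u),.126,73.65)
E
```

```text
slot 69 r 0.0714 ang 73.5
guide 45 r 0.1581 ang 73.64
red [235.9 171.7] 22 [0.5918 0.1189 0.0766] 0.2307 73.62
red [309.2 193.8] 16 [ 0.5468 -0.0346  0.0415] 0.0707 73.6
driver 822 [ 0.53043833 -0.09049818  0.0653131 ]
t 14.2333 pos [ 0.4658 -0.1823  0.1268] psi 71.57 F [ 0.49760305 -0.28952604 -0.48822025] j6 -100.86335414500122
lin [-0.0904  1.4797  0.0025] dr [-0.0001  0.0006 -0.0058]
```

The slot is aligned (73.5° against 73.6°). Next, over to the outer side of the red pad.

Call:
jog_arm([
  {"dr": [0, 0, 0], "linear": [-0.045, 0.16, 0], "hand": 0},
  {"dr": [0, 0, 0], "linear": [-0.045, 0.32, 0], "hand": 0},
  {"dr": [0, 0, 0], "linear": [-0.045, 0.48, 0], "hand": 0},
  {"dr": [0, 0, 0], "linear": [-0.045, 0.64, 0], "hand": 0},
  {"dr": [0, 0, 0], "linear": [-0.045, 0.74, 0], "hand": 0},
])

```text
t: 14.65
position: [0.5331, -0.0065, 0.1234]
tool_rot: [[-0.949, 0.315, -0.003], [0.315, 0.949, 0.001], [0.003, 0.0, -1.0]]
contact_force: [0.2, 0.3, 0.3]
grip_width: 0.0007
grip_force: 0.0
```

Call:
jog_arm([
  {"dr": [0, 0, -0.002], "linear": [-0.045, 0.16, 0], "hand": 0},
  {"dr": [0, 0, -0.004], "linear": [-0.045, 0.32, 0], "hand": 0},
  {"dr": [0, 0, -0.0058], "linear": [-0.045, 0.48, 0], "hand": 0},
  {"dr": [0, 0, -0.0058], "linear": [-0.045, 0.64, 0], "hand": 0},
  {"dr": [0, 0, -0.0058], "linear": [-0.045, 0.74, 0], "hand": 0},
  {"dr": [0, 0, -0.0058], "linear": [-0.045, 0.74, 0], "hand": 0},
  {"dr": [0, 0, -0.0058], "linear": [-0.045, 0.74, 0], "hand": 0},
])

```text
t: 15.23
position: [0.6018, 0.163, 0.123]
tool_rot: [[-0.96, 0.279, -0.004], [0.279, 0.96, -0.001], [0.003, -0.002, -1.0]]
contact_force: [0.4, -0.3, 0.3]
grip_width: 0.0006
grip_force: 0.0
```

```bash
python3 - <<'E'
from h import *
a=np.radians(73.65);u=np.array([np.cos(a),np.sin(a)])
goto(*(C+.275*u),.023,73.65)
E
```

```text
t 15.2333 pos [0.6018 0.163  0.123 ] psi 73.82 F [ 0.35922363 -0.32143398  0.28260446] j6 -64.99408633456576
lin [-0.0122 -0.0023  0.4   ] dr [-0.0003 -0.0005  0.0005]
```

Call:
jog_arm([
  {"dr": [0, 0, 0], "linear": [-0.01, 0, 0.1], "hand": 0},
  {"dr": [0, 0, 0], "linear": [-0.01, 0, 0.2], "hand": 0},
  {"dr": [0, 0, 0], "linear": [-0.01, 0, 0.3], "hand": 0},
  {"dr": [0, 0, 0], "linear": [-0.01, 0, 0.37], "hand": 0},
  {"dr": [0, 0, 0], "linear": [-0.01, 0, 0.4], "hand": 0},
  {"dr": [0, 0, 0], "linear": [-0.01, 0, 0.4], "hand": 0},
  {"dr": [0, 0, 0], "linear": [-0.01, 0, 0.4], "hand": 0},
])

```text
t: 15.82
position: [0.6051, 0.1602, 0.025]
tool_rot: [[-0.959, 0.282, -0.001], [0.282, 0.959, -0.0], [0.001, -0.001, -1.0]]
contact_force: [-0.4, 0.6, 0.6]
grip_width: 0.0005
grip_force: 0.0
```

```bash
python3 - <<'E'
from h import *
a=np.radians(73.65);u=np.array([np.cos(a),np.sin(a)])
goto(*(C+.208*u),.023,73.65)
w=tips();cv2.imwrite("pics/w11.png",w["pixels"][...,::-1]);line()
E
```

```text
t 15.8167 pos [0.6051 0.1602 0.025 ] psi 73.61 F [-0.36306817  0.58406715  0.62179712] j6 -65.07735485060316
lin [ 0.0047 -0.2642  0.0084] dr [-0.0001 -0.0002 -0.0001]
tip rel TCP z mm [-35.2 -34. ] world z [59.9 61.1] v 228 904
slot 65 r 0.0692 ang 73.71
guide 41 r 0.1579 ang 73.65
```

View pics/w11.png

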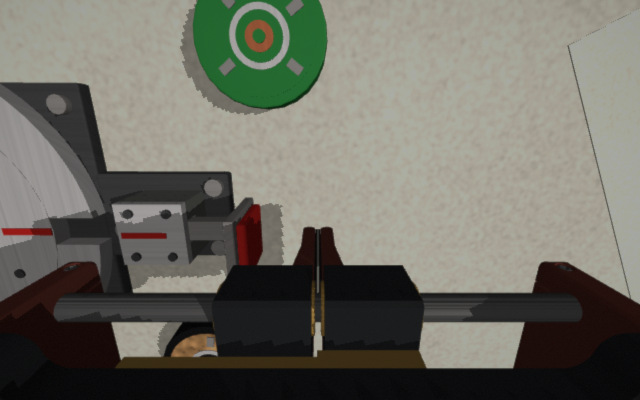

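The fingertips at (318,235) are in line with the red pad at (248,235), and the slot line and guide line agree. I'll push the pad slowly towards the disc.

Call:
jog_arm([
  {"dr": [0, 0, 0], "linear": [0.004, -0.03, 0], "hand": 0},
  {"dr": [0, 0, 0], "linear": [0.004, -0.06, 0], "hand": 0},
  {"dr": [0, 0, 0], "linear": [0.004, -0.08, 0], "hand": 0},
  {"dr": [0, 0, 0], "linear": [0.004, -0.09, 0], "hand": 0},
  {"dr": [0, 0, 0], "linear": [0.004, -0.1, 0], "hand": 0},
  {"dr": [0, 0, 0], "linear": [0.004, -0.11, 0], "hand": 0},
  {"dr": [0, 0, 0], "linear": [0.004, -0.12, 0], "hand": 0},
  {"dr": [0, 0, 0], "linear": [0.004, -0.13, 0], "hand": 0},
  {"dr": [0, 0, 0], "linear": [0.004, -0.14, 0], "hand": 0},
  {"dr": [0, 0, 0], "linear": [0.004, -0.15, 0], "hand": 0},
  {"dr": [0, 0, 0], "linear": [0.004, -0.16, 0], "hand": 0},
  {"dr": [0, 0, 0], "linear": [0.004, -0.17, 0], "hand": 0},
  {"dr": [0, 0, 0], "linear": [0.004, -0.18, 0], "hand": 0},
  {"dr": [0, 0, 0], "linear": [0.004, -0.19, 0], "hand": 0},
  {"dr": [0, 0, 0], "linear": [0.004, -0.2, 0], "hand": 0},
  {"dr": [0, 0, 0], "linear": [0.004, -0.21, 0], "hand": 0},
  {"dr": [0, 0, 0], "linear": [0.004, -0.22, 0], "hand": 0},
  {"dr": [0, 0, 0], "linear": [0.004, -0.23, 0], "hand": 0},
  {"dr": [0, 0, 0], "linear": [0.004, -0.24, 0], "hand": 0},
  {"dr": [0, 0, 0], "linear": [0.004, -0.24, 0], "hand": 0},
])

```text
t: 17.58
position: [0.5877, 0.1033, 0.0253]
tool_rot: [[-0.96, 0.281, -0.0], [0.281, 0.96, -0.001], [0.0, -0.001, -1.0]]
contact_force: [0.2, 1.6, 0.1]
grip_width: 0.0005
grip_force: 0.5
```

```bash
cat >> h.py <<'E'
def tab():
    a=np.radians(73.65);u=np.array([np.cos(a),np.sin(a)])
    for n in("scene","top"):
        c=cam(n);P=pts(c);I=c["pixels"].astype(int);D=P[...,:2]-C;r=D@u;l=D@np.array([-u[1],u[0]])
        k=(abs(l)<.025)&(r>.18)&(r<.25)&(P[...,2]>.04)&(P[...,2]<.084)&(I[...,0]>1.8*I[...,1])&(I[...,0]>40)
        print(n,"pad px",k.sum(),"r",np.percentile(r[k],[10,50,90]).round(4) if k.sum() else None)
E
python3 - <<'E'
from h import *
a=np.radians(73.65);u=np.array([np.cos(a),np.sin(a)])
goto(*(C+.208*u),.025,73.65);tab()
E
```

```text
t 17.5833 pos [0.5877 0.1033 0.0253] psi 73.66 F [0.23436746 1.62289049 0.13064687] j6 -70.27656546861448
lin [ 0.0022 -0.0263  0.0012] dr [-0.0001 -0.      0.    ]
scene pad px 60 r [0.2001 0.2031 0.2058]
top pad px 0 r None
```

Call:
jog_arm([
  {"dr": [0, 0, 0], "linear": [0, -0.006, 0], "hand": 0},
  {"dr": [0, 0, 0], "linear": [0, -0.012, 0], "hand": 0},
  {"dr": [0, 0, 0], "linear": [0, -0.018, 0], "hand": 0},
  {"dr": [0, 0, 0], "linear": [0, -0.024, 0], "hand": 0},
  {"dr": [0, 0, 0], "linear": [0, -0.028, 0], "hand": 0},
  {"dr": [0, 0, 0], "linear": [0, -0.028, 0], "hand": 0},
])

```text
t: 18.18
position: [0.5859, 0.0971, 0.0253]
tool_rot: [[-0.96, 0.281, -0.0], [0.281, 0.96, -0.0], [0.0, -0.0, -1.0]]
contact_force: [0.8, 2.2, -0.8]
grip_width: 0.0003
grip_force: 1.1
```

Call:
jog_arm([
  {"dr": [0, 0, 0], "linear": [0, -0.004, 0], "hand": 0},
  {"dr": [0, 0, 0], "linear": [0, -0.008, 0], "hand": 0},
  {"dr": [0, 0, 0], "linear": [0, -0.008, 0], "hand": 0},
])

```text
t: 18.43
position: [0.5854, 0.0952, 0.0253]
tool_rot: [[-0.96, 0.281, -0.0], [0.281, 0.96, -0.0], [0.0, -0.0, -1.0]]
contact_force: [-0.2, 3.0, 0.1]
grip_width: 0.0004
grip_force: 1.2
```

```bash
python3 - <<'E'
from h import *
a=np.radians(73.65);u=np.array([np.cos(a),np.sin(a)])
goto(*(C+.206*u),.025,73.65);tab()
E
```

```text
t 18.4333 pos [0.5854 0.0952 0.0253] psi 73.67 F [-0.15218237  2.98640241  0.13239431] j6 -71.08699996661309
lin [ 0.0023 -0.0004  0.0011] dr [-0. -0.  0.]
scene pad px 56 r [0.1923 0.1948 0.1972]
top pad px 0 r None
```

Almost home. I'll push on in 1 mm steps until the stop shows in the force.

Call:
jog_arm([
  {"dr": [0, 0, 0], "linear": [0, -0.004, 0], "hand": 0},
  {"dr": [0, 0, 0], "linear": [0, -0.008, 0], "hand": 0},
  {"dr": [0, 0, 0], "linear": [0, -0.008, 0], "hand": 0},
])

```text
t: 18.78
position: [0.5853, 0.095, 0.0254]
tool_rot: [[-0.959, 0.282, 0.001], [0.282, 0.959, 0.002], [-0.0, 0.003, -1.0]]
contact_force: [1.9, 8.9, -0.6]
grip_width: 0.0005
grip_force: 4.3
```

Call:
jog_arm([
  {"dr": [0, 0, 0], "linear": [0, -0.004, 0], "hand": 0},
  {"dr": [0, 0, 0], "linear": [0, -0.004, 0], "hand": 0},
])

```text
t: 18.95
position: [0.5854, 0.0949, 0.0254]
tool_rot: [[-0.959, 0.282, 0.002], [0.282, 0.959, 0.004], [-0.0, 0.004, -1.0]]
contact_force: [1.9, 11.7, -1.9]
grip_width: 0.0002
grip_force: 6.1
```

The force rises to 12 N with no further motion, so the bar is on its stop. I'll back off outwards and up.

Call:
jog_arm([
  {"dr": [0, 0, 0], "linear": [0, 0.02, 0], "hand": 0},
  {"dr": [0, 0, 0], "linear": [0, 0.08, 0], "hand": 0},
  {"dr": [0, 0, 0], "linear": [0, 0.16, 0], "hand": 0},
  {"dr": [0, 0, 0], "linear": [0, 0.2, -0.1], "hand": 0},
  {"dr": [0, 0, 0], "linear": [0, 0.24, -0.25], "hand": 0},
  {"dr": [0, 0, 0], "linear": [0, 0.4, -0.4], "hand": 0},
  {"dr": [0, 0, 0], "linear": [0, 0.55, -0.55], "hand": 0},
  {"dr": [0, 0, 0], "linear": [0, 0.7, -0.6], "hand": 0},
  {"dr": [0, 0, 0], "linear": [0, 0.8, -0.6], "hand": 0},
  {"dr": [0, 0, 0], "linear": [0, 0.8, -0.6], "hand": 0},
  {"dr": [0, 0, 0], "linear": [0, 0.8, -0.6], "hand": 0},
])

```text
t: 19.87
position: [0.6415, 0.2872, 0.1759]
tool_rot: [[-0.961, 0.278, 0.002], [0.278, 0.961, -0.0], [-0.002, 0.001, -1.0]]
contact_force: [-0.9, -0.6, -0.5]
grip_width: 0.0004
grip_force: 0.0
```

```bash
python3 - <<'E'
from h import *
line();look("t12.png");tab();print(get_state()["t"],get_state()["contact_force"])
E
```

```text
slot 68 r 0.0715 ang 73.48
guide 42 r 0.1565 ang 73.63
red [253.  176.6] 22 [0.5796 0.0832 0.0767] 0.1929 74.12
red [308.9 193.7] 18 [ 0.5465 -0.0325  0.0417] 0.0727 74.23
driver 1271 [ 0.52597642 -0.10245723  0.06516988]
knob? 62 0.09460652051304971 -106.8295363582435
scene pad px 92 r [0.1927 0.1959 0.1973]
top pad px 23 r [0.1922 0.1933 0.1944]
20.0667 [-0.20345477 -0.0834578  -0.29853517]
```

View pics/t12.png

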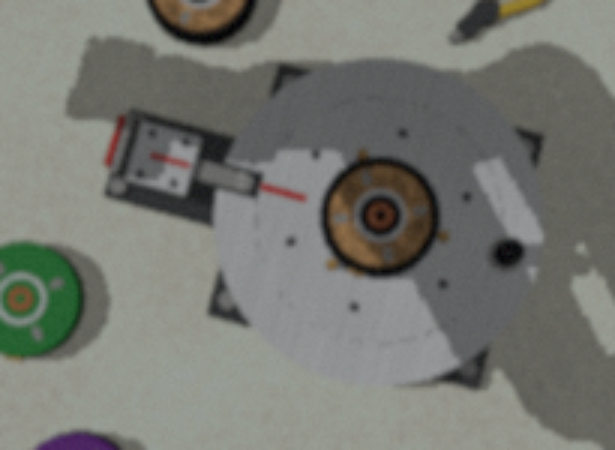

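The view shows the bar seated in the slot at (228,178), in line with both red lines. The pad is at its home distance, the driver is seated at (380,215) and the arm is clear.

```bash
python3 -c "
from cell import *
print(job_done())"
```

```text
the job is handed in; nothing more can be done
None
```

The turntable is round with its slot on the bar, the bar is home on its stop and the driver is still seated in its nest; the arm is clear and the job was handed in at about 20 s.

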